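# Make up two flameworking demonstration trays

## Robot

A 6-joint arm with a two-finger parallel gripper is mounted at the origin on the work surface. World frame = base frame: x ahead of the robot, y to its left, z up, the work surface at z = 0. Lengths are in m, angles in rad, forces in N, time in s.
With the tool pointing down it reaches from about 0.375 to 0.9 m from the base axis. Payload 3.1 kg.
Tool frame: the origin (TCP) lies midway between the tips of the shut fingers; the grasp point (between the pads) lies 19 mm behind it; x points along the fingers, z is the direction in which the jaws open and shut, and the axes are right-handed (so a half turn about x gives the same grasp; the last joint's range is limited). The gripper opens to 87 mm and grips with 3 to 60 N. Pads are 19 mm wide; open, the fingers measure 117 mm over their backs; the gripper's body (75 mm by 190 mm) begins 51 mm behind the grasp point.
Start: joints at [1, 0.527, 1.433, -0, 1.181, -0.178], TCP at [0.239, 0.578, 0.223] pointing down, gripper open.
Joint ranges: [-3.08, 3.08], [-0.75, 2.2], [0.22, 2.44], [-1.43, 4.57], [0, 2.65], [-2.85, 2.85]. Speed limits (rad/s): [2.79, 2.79, 3.14, 3.14, 3.14, 3.14].

## Interface

Orientations are given as a unit quaternion [x, y, z, w].
In Python, from rig import robot, optics, workorder gives the robot as it stands.
- The arm moves only by the tool arm_command, never from a script. Its argument "plan" is a list of rows, each a list of 7 numbers: the shift along the tool's x, y, z in cm, then the turn, a rotation vector about the tool's x, y, z in rad, then the finger opening in cm, from 0 to 8.7. In form: [[x, y, z, ax, ay, az, gripper], ...]. A call has 1 to 12 rows; each row shifts and turns the pose as measured when the row begins, along the tool's axes as they then stand; what a row does not reach is not made up. A row lasts 1/8 s, in which the tool goes at most 62.5 mm and 10.7 degrees, less where a joint would pass 70% of its speed; a pose out of reach is approached as far as the arm can. A call with a gripper value outside its range is refused whole. The fingers move at their own pace and stop on an object; "grip_force" is the grip in N (left out, the last holds). Time passes only in rows, so rows that do not move let the fingers close. It gives the time, the measured TCP pose, the force and the opening at its end, in the units of the state.
- robot.get_obs(): the state, without advancing time (a new reading comes with each control period).
- optics.camera(name): name is "scene" or "top" or "wrist"; returns (picture, depth): 400x640x3 uint8, blue, green, red; 400x640 float32, m along the optical axis (not along the pixel's ray), 0 where there is no reading.
- optics.camera_info(name): a dict with "mtx" (3x3 intrinsics, pixels), "k1" (the pictures are not rectified: a ray, as slopes to the right and down, at radius r is drawn at 1 + k1 r^2 times it, then the intrinsics apply), "position" and "rotation" of the camera in the world; the wrist camera has in their place "tool_from_camera" (4x4, takes a point from camera to tool coordinates, whose origin is the TCP and whose axes are the tool frame's). Camera axes: x right, y down, z forward; pixel columns grow to the right and rows downward; lengths in m; the calibration is good to about 2 mm. A picture is of the moment at which its call begins: read the wrist's pose just before it. camera_info takes no time and is no camera call.
- workorder.hand_in(): hands the job in, once; it reports no verdict.
The state is a dict: "time": time; "q": joint angles; "joint_velocities": joint speeds; "joint_torque": joint torques, N m; "position": TCP position; "tool_rot": TCP orientation; "ft_force": force on the tool from outside, world axes, zero at the start; "moment": the same for the moment, N m; "grip_width": finger opening in m.
Only numpy, scipy, OpenCV 4.12 (cv2) and the standard library are available. Lean on these libraries where they do the work, as an engineer would, in place of code of your own. Each camera call takes 0.05 s, during which the arm holds its last target. There are 200 camera calls.

## Task

Make up two demonstration trays from the stock standing on the bench. Red tray, for the marble: the dark graphite marble mould in the wide bay and the blue colour bar in the narrow bay; white tray, for the ribbed cup: the brass optic mould in the wide bay, with both the clear glass tube and the amber colour bar in the narrow bay. Stand every piece upright on the tray's floor, the moulds with their hollows up, set down without dropping them, and leave the green bar standing where it is.

Things in the scene. Friction and masses are not known exactly. Their poses are not given: they have to be found in the camera images.
- marble_mould_c (a point): rectangular graphite marble mould, near black, 78 mm long (its x) by 50 mm wide (its y) by 40 mm tall, about 280 g, two round hollows 32 and 26 mm wide in its top; the point is its centre, 20 mm above its underside; z up through the hollows' side
- optic_mould_c (a point): round brass optic mould, an open cup 60 mm tall with a ribbed bore 36 mm wide; body 50 mm in diameter, with a foot flange 58 mm in diameter over its lowest 7 mm; about 450 g; the point is on its axis, 30 mm above its underside; z up its axis, to the open mouth
- tube_c (a point): piece of clear, faintly bluish glass tube, open at both ends, 40 mm outside diameter, wall 4 mm, 75 mm tall, about 76 g, standing on end; the point is on its axis at half height, 37.5 mm above its foot; z runs up its axis
- blue_bar_c (a point): solid round colour bar of deep cobalt-blue glass, 30 mm in diameter and 65 mm tall, about 115 g, standing on its sawn end; the point is its centre, 32.5 mm above its foot; z runs up its axis
- amber_bar_c (a point): solid round colour bar of amber-orange glass, 30 mm in diameter and 65 mm tall, about 115 g, standing on its sawn end; the point is its centre, 32.5 mm above its foot; z runs up its axis
- green_bar_c (a point): solid round colour bar of green glass, 30 mm in diameter and 65 mm tall, about 115 g, standing on its sawn end; the point is its centre, 32.5 mm above its foot; z runs up its axis. Spare stock: it stays where it is
- tray_red: red-enamelled steel kit tray with a thin dark rolled rim, lying on the bench and not sliding; 156 mm long (its x) by 179 mm across (its y), rim 18 mm high. Origin: centre of its underside, z up. The floor inside is 3 mm above the bench, walls 3 mm thick. One divider along x, 17 mm high, at y = +20 mm parts it into a wide bay (150 mm by 105 mm clear, centre at y = -34 mm) and a narrow bay (150 mm by 65 mm clear, centre at y = +54 mm).
- tray_white: white-enamelled steel kit tray with a thin dark rolled rim, lying on the bench and not sliding; 156 mm long (its x) by 179 mm across (its y), rim 18 mm high. Origin: centre of its underside, z up. The floor inside is 3 mm above the bench, walls 3 mm thick. One divider along x, 17 mm high, at y = +20 mm parts it into a wide bay (150 mm by 105 mm clear, centre at y = -34 mm) and a narrow bay (150 mm by 65 mm clear, centre at y = +54 mm).

How it is judged:
At the end, for the whole second after the job is handed in: Each named piece is wholly in its named bay of its named tray, on the floor (height within 4 mm), upright within 0.12 rad, moulds hollow side up, released and at rest; the green bar upright within 20 mm of where it began (x of marble_mould_c in the frame of tray_red between -0.058 and 0.058 m and y of marble_mould_c in the frame of tray_red between -0.07 and 0.003 m and z of marble_mould_c in the frame of tray_red between 0.019 and 0.027 m and angle between each of marble_mould_c, blue_bar_c, optic_mould_c, tube_c, amber_bar_c, green_bar_c's own z axis and vertical below 0.12 rad and linear speed of each of marble_mould, blue_bar, optic_mould, tube, amber_bar below 0.02 m/s and x of blue_bar_c in the frame of tray_red between -0.063 and 0.063 m and y of blue_bar_c in the frame of tray_red between 0.03 and 0.08 m and z of blue_bar_c in the frame of tray_red between 0.0315 and 0.0395 m and x of optic_mould_c in the frame of tray_white between -0.058 and 0.058 m and y of optic_mould_c in the frame of tray_white between -0.07 and 0.003 m and z of optic_mould_c in the frame of tray_white between 0.029 and 0.037 m and x of tube_c in the frame of tray_white between -0.063 and 0.063 m and y of tube_c in the frame of tray_white between 0.03 and 0.08 m and z of tube_c in the frame of tray_white between 0.0365 and 0.0445 m and x of amber_bar_c in the frame of tray_white between -0.063 and 0.063 m and y of amber_bar_c in the frame of tray_white between 0.03 and 0.08 m and z of amber_bar_c in the frame of tray_white between 0.0315 and 0.0395 m and distance of green_bar_c from where it was at the start of the episode below 0.02 m); the robot touches nothing.
It fails at once if one of the five kit pieces is dropped or thrown (moves free of the fingers faster than 0.7 m/s, as after a fall of 25 mm) ((contact force between the fingers and marble_mould below 0.05 N and linear speed of marble_mould above 0.7 m/s) or (contact force between the fingers and optic_mould below 0.05 N and linear speed of optic_mould above 0.7 m/s) or (contact force between the fingers and tube below 0.05 N and linear speed of tube above 0.7 m/s) or (contact force between the fingers and blue_bar below 0.05 N and linear speed of blue_bar above 0.7 m/s) or (contact force between the fingers and amber_bar below 0.05 N and linear speed of amber_bar above 0.7 m/s)).
It fails at once if the green bar is shifted more than 20 mm or knocked over (distance of green_bar_c from where it was at the start of the episode above 0.02 m or angle between green_bar_c's own z axis and vertical above 0.4 rad).
It also fails if it takes over 128 s, if anything falls off the work surface, if the arm or the gripper's body presses on something with over 40 N, if the wrist force passes 120 N, or if a joint passes its speed limit or range.

## Working session

There is one attempt and no reset: what is moved stays moved. The work goes in short steps, Python scripts to look and compute and a tool call to move; the robot and the scene stay as the last step left them, time stands still between calls to the robot, and variables do not carry over. Pictures are saved under pics/ and viewed, about 12 in all and at most 16, crops included, and the job is handed in when it is done.

Besides the shell and the picture viewer there is one more tool, called after "Request:" by a JSON object that holds its "method" and its "body". arm_command: Moves the arm, as the interface text tells. Its arguments: {"type":"object","properties":{"plan":{"type":"array"},"grip_force":{"type":"number"}},"required":["plan"]}

```bash
ls; mkdir -p pics; python3 - <<'E'
from rig import robot, optics
import cv2, numpy as np
print(robot.get_obs())
for n in("scene","top","wrist"):
    p,d=optics.camera(n); cv2.imwrite(f"pics/{n}0.png",p); np.save(f"{n}0.npy",d); print(n,optics.camera_info(n), (d>0).mean())
E
```

```text
pics
{'time': 0.0, 'q': array([ 1.00047841e+00,  5.28455680e-01,  1.43386318e+00,  2.07876686e-05,
        1.18137827e+00, -1.78502348e-01]), 'joint_velocities': array([-0.00029388,  0.00136488, -0.00078009, -0.0009256 , -0.00146877,
       -0.00032601]), 'joint_torque': array([ 1.47246094e-03, -4.40042138e+01, -1.76592064e+01,  6.33905525e-02,
        5.80745330e-02, -1.77681654e-04]), 'position': array([0.23824859, 0.57704556, 0.22159051]), 'tool_rot': array([-0.39339565,  0.58845023,  0.3928136 ,  0.58708063]), 'ft_force': array([ 0.31644728, -0.04282519,  0.1733712 ]), 'moment': array([-0.03219551, -0.00691254,  0.0214185 ]), 'grip_width': 0.08715295962997345}
scene {'mtx': array([[373.72577718,   0.        , 318.91188442],
       [  0.        , 373.72577718, 204.47002278],
       [  0.        ,   0.        ,   1.        ]]), 'k1': 0.0020821620158121695, 'position': array([1.28359679, 0.06557207, 0.57761688]), 'rotation': array([ 0.6089877 ,  0.63392278, -0.35209801, -0.32140767])} 0.9960546875
top {'mtx': array([[508.1185203 ,   0.        , 315.8660985 ],
       [  0.        , 508.1185203 , 203.10967687],
       [  0.        ,   0.        ,   1.        ]]), 'k1': -0.07697563461178844, 'position': array([ 0.37459797, -0.00803588,  1.20640464]), 'rotation': array([-0.69951604,  0.71240311, -0.03921166,  0.0402686 ])} 0.99616796875
wrist {'mtx': array([[322.52883068,   0.        , 322.38009776],
       [  0.        , 322.52883068, 192.45840835],
       [  0.        ,   0.        ,   1.        ]]), 'k1': -0.05414862107189543, 'tool_from_camera': array([[ 1.87103439e-05, -2.76549123e-01,  9.60999783e-01,
        -1.61676083e-01],
       [ 5.30269398e-04, -9.60999645e-01, -2.76549093e-01,
         7.54867797e-02],
       [ 9.99999859e-01,  5.14763105e-04,  1.28664903e-04,
        -3.40299275e-04],
       [ 0.00000000e+00,  0.00000000e+00,  0.00000000e+00,
         1.00000000e+00]])} 0.99574609375
```

View pics/top0.png

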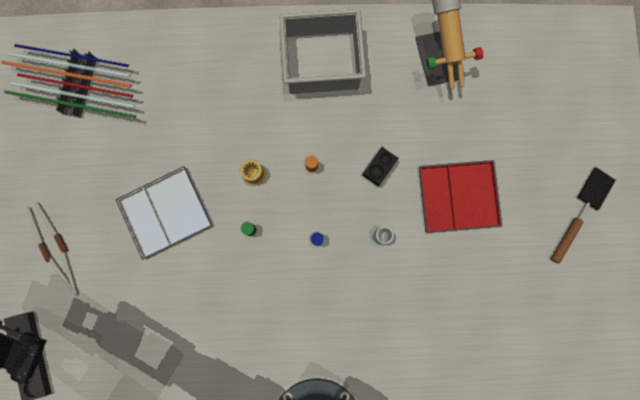

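View pics/scene0.png

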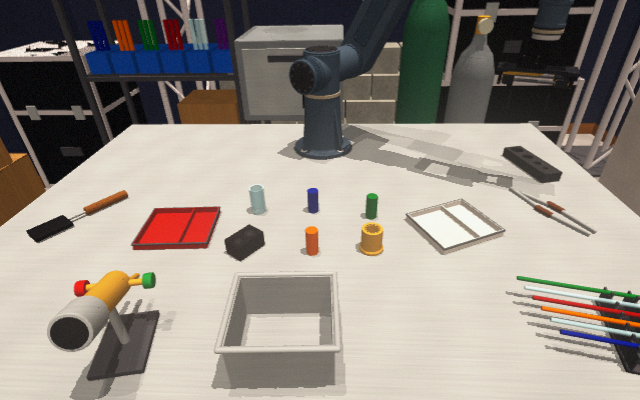

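The top view shows the white tray at about (165,212), red (460,196), brass (252,171), amber (312,163), black mould (380,166), green (249,229), blue (317,239) and tube (384,236). The scene view agrees. I'll enlarge for the tray corners.

```bash
python3 - <<'E'
import cv2
p=cv2.imread("pics/top0.png")
for n,x in(("L",110),("R",300)):
    c=cv2.resize(p[145:265,x:x+205 if n=="R" else x+190],None,fx=3.9,fy=3.9,interpolation=cv2.INTER_CUBIC); 
    cv2.imwrite(f"pics/c{n}.png",c)
E
```

```text
(no output)
```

View pics/cL.png

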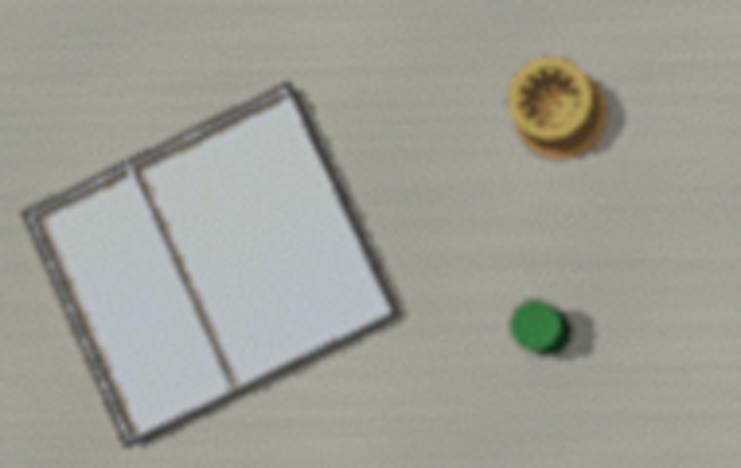

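View pics/cR.png

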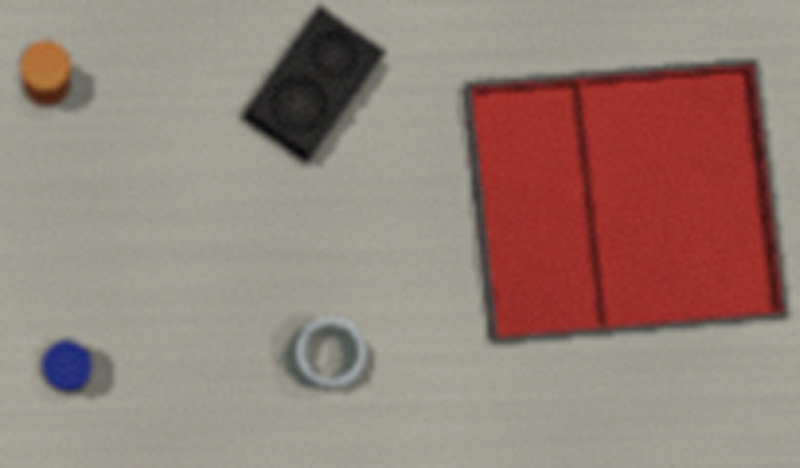

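```bash
cat > h.py <<'E'
import numpy as np, cv2
from scipy.spatial.transform import Rotation as R
from rig import robot, optics
def ray(name,uv,obs=None,info=None):
    i=info or optics.camera_info(name); uv=np.atleast_2d(np.float64(uv))
    n=cv2.undistortPoints(uv[:,None],i["mtx"],np.array([i["k1"],0,0,0.]))[:,0]
    v=np.c_[n,np.ones(len(n))]
    if name=="wrist":
        T=i["tool_from_camera"]; o=obs or robot.get_obs(); Q=R.from_quat(o["tool_rot"])
        return o["position"]+Q.apply(T[:3,3]), Q.apply(v@T[:3,:3].T)
    return np.array(i["position"]), R.from_quat(i["rotation"]).apply(v)
def onplane(name,uv,z,obs=None):
    p,v=ray(name,uv,obs); return p+v*((z-p[2])/v[:,2])[:,None]
def bydepth(name,uv,d,obs=None):
    p,v=ray(name,uv,obs); u=np.round(np.atleast_2d(uv)).astype(int); return p+v*d[u[:,1],u[:,0]][:,None]
E
python3 - <<'E'
from h import *
np.set_printoptions(precision=4,suppress=True)
d=np.load("top0.npy")
def c(x,l): return (np.array(l,float)+.5)/3.9-.5+[x,145]
for n,x,l,z in(("white",110,[(26,213),(289,87),(400,314),(128,442),(133,165),(232,387)],.018),("red",300,[(467,86),(756,65),(785,315),(492,340),(577,84),(602,328)],.018),
 ("brass",110,[(551,100)],.06),("green",110,[(538,326)],.065),("amber",300,[(46,66)],.065),("blue",300,[(67,366)],.065),("tube",300,[(331,353)],.075),("mould",300,[(320,7),(385,52),(309,158),(243,115)],.04)):
    P=onplane("top",c(x,l),z)[:,:2]; print(n,P.tolist(), P[:4].mean(0)); print("  depth z",bydepth("top",c(x,l),d)[:,2].round(3))
    if len(P)>3:
        print(n,"edges",[np.linalg.norm(P[k]-P[(k+1)%4]).round(4) for k in range(4)],"angles",[np.degrees(np.arctan2(*(P[(k+1)%4]-P[k])[::-1])).round(1) for k in range(4)])
E
```

```text
white [[0.5268748598508677, 0.46869123624036163], [0.6015465075054202, 0.3064347609339847], [0.4611852349787398, 0.2371995262270626], [0.38658312228543246, 0.4024658086729595], [0.5552092407917872, 0.4024643367103575], [0.4187911382626471, 0.3391682706852105]] [0.494  0.3537]
  depth z [ 0.018  0.018 -0.001  0.019  0.016  0.015]
white edges [np.float64(0.1786), np.float64(0.1565), np.float64(0.1813), np.float64(0.1551)] angles [np.float64(-65.3), np.float64(-153.7), np.float64(114.3), np.float64(25.3)]
red [[0.59154587738383, -0.2553960889727365], [0.6018886668353449, -0.43516635160147843], [0.447741703394124, -0.444040695075573], [0.436321692771231, -0.26412948993348806], [0.5917067100793119, -0.3231839651068435], [0.44219500297860836, -0.33128066149904556]] [ 0.5194 -0.3497]
  depth z [0.017 0.018 0.017 0.001 0.012 0.019]
red edges [np.float64(0.1801), np.float64(0.1544), np.float64(0.1803), np.float64(0.1555)] angles [np.float64(-86.7), np.float64(-176.7), np.float64(93.6), np.float64(3.2)]
brass [[0.582542797760309, 0.139961718624964]] [0.5825 0.14  ]
  depth z [0.006]
green [[0.44944211830623443, 0.1473203944634104]] [0.4494 0.1473]
  depth z [0.062]
amber [[0.5991654938659035, 0.0009139571210899453]] [0.5992 0.0009]
  depth z [0.061]
blue [[0.4236343955949097, -0.008164357714677054]] [ 0.4236 -0.0082]
  depth z [0.069]
tube [[0.4277655599944736, -0.15909416497091866]] [ 0.4278 -0.1591]
  depth z [0.002]
mould [[0.637208552901262, -0.16416209607625393], [0.609038840359448, -0.20228634307594007], [0.5456246755892605, -0.15447011561296597], [0.5722451306085061, -0.11588650294790706]] [ 0.591  -0.1592]
  depth z [-0.002  0.037  0.035  0.029]
mould edges [np.float64(0.0474), np.float64(0.0794), np.float64(0.0469), np.float64(0.0809)] angles [np.float64(-126.5), np.float64(143.0), np.float64(55.4), np.float64(-36.6)]
```

```bash
cat >> h.py <<'E'
def pose(): 
    o=robot.get_obs(); return o["position"],R.from_quat(o["tool_rot"]),o
def yaw_of(Q): z=Q.apply([0,0,1]); return np.degrees(np.arctan2(z[1],z[0]))
def down(yaw):
    c,s=np.cos(np.radians(yaw)),np.sin(np.radians(yaw)); x=np.array([0,0,-1.]); z=np.array([c,s,0.]); return R.from_matrix(np.c_[x,np.cross(z,x),z])
def steps(wps,start=None):
    """wps: (x,y,z,yaw,grip,n): print rows in tool axes, pose-straight, n equal rows each"""
    p,Q=start or pose()[:2]; rows=[]
    for x,y,z,yaw,g,n in wps:
        T=down(yaw); t=np.array([x,y,z]); rv=(Q.inv()*T).as_rotvec(); Q0,p0=Q,p
        for k in range(n):
            Qk=Q0*R.from_rotvec(rv*k/n); s=Qk.inv().apply((t-p0)/n)*100; 
            rows.append([*np.round(s,2).tolist(),*np.round(rv/n,3).tolist(),g])
        Q,p=T,t
        print("-> step mm",np.round(np.linalg.norm(t-p0)/n*1000,1),"deg",np.round(np.degrees(np.linalg.norm(rv))/n,1))
    for r in rows: print(r)
E
python3 - <<'E'
from h import *
p,Q,o=pose(); print(p,yaw_of(Q),Q.as_matrix().round(3),o["q"])
steps([(.60,.001,.15,yaw_of(Q)-56,8.7,12)])
E
```

```text
[0.23830022 0.57717916 0.22178997] 67.55309947272616 [[-0.001 -0.924  0.382]
 [-0.001  0.382  0.924]
 [-1.     0.    -0.002]] [ 1.00053183e+00  5.28262218e-01  1.43360975e+00  6.08145530e-06
  1.18139758e+00 -1.78494241e-01]
-> step mm 57.0 deg 4.7
[0.6, -4.62, -3.29, 0.081, -0.0, 0.0, 8.7]
[0.6, -4.87, -2.9, 0.081, -0.0, 0.0, 8.7]
[0.6, -5.09, -2.49, 0.081, -0.0, 0.0, 8.7]
[0.6, -5.28, -2.07, 0.081, -0.0, 0.0, 8.7]
[0.6, -5.43, -1.63, 0.081, -0.0, 0.0, 8.7]
[0.6, -5.54, -1.19, 0.081, -0.0, 0.0, 8.7]
[0.6, -5.62, -0.73, 0.081, -0.0, 0.0, 8.7]
[0.6, -5.66, -0.27, 0.081, -0.0, 0.0, 8.7]
[0.6, -5.67, 0.19, 0.081, -0.0, 0.0, 8.7]
[0.6, -5.63, 0.65, 0.081, -0.0, 0.0, 8.7]
[0.6, -5.56, 1.1, 0.081, -0.0, 0.0, 8.7]
[0.6, -5.45, 1.55, 0.081, -0.0, 0.0, 8.7]
```

```bash
python3 - <<'E'
from h import *
steps([(.5825,.14,.15,25,8.7,11)])
E
```

```text
-> step mm 51.0 deg 3.9
[0.66, -4.41, -2.48, 0.068, -0.0, 0.0, 8.7]
[0.65, -4.57, -2.17, 0.068, -0.0, 0.0, 8.7]
[0.65, -4.7, -1.86, 0.068, -0.0, 0.0, 8.7]
[0.65, -4.82, -1.54, 0.068, -0.0, 0.0, 8.7]
[0.65, -4.91, -1.21, 0.068, -0.0, 0.0, 8.7]
[0.65, -4.98, -0.88, 0.068, -0.0, 0.0, 8.7]
[0.65, -5.03, -0.54, 0.068, -0.0, 0.0, 8.7]
[0.65, -5.05, -0.2, 0.068, -0.0, 0.0, 8.7]
[0.65, -5.06, 0.14, 0.068, -0.0, 0.0, 8.7]
[0.65, -5.04, 0.48, 0.068, -0.0, 0.0, 8.7]
[0.65, -4.99, 0.82, 0.068, -0.0, 0.0, 8.7]
```

Request:
{"method": "arm_command", "body": {"plan": [[0.65,-4.4,-2.5,0.068,0,0,8.7],[0.65,-4.6,-2.2,0.068,0,0,8.7],[0.65,-4.7,-1.9,0.068,0,0,8.7],[0.65,-4.8,-1.5,0.068,0,0,8.7],[0.65,-4.9,-1.2,0.068,0,0,8.7],[0.65,-5.0,-0.9,0.068,0,0,8.7],[0.65,-5.0,-0.5,0.068,0,0,8.7],[0.65,-5.05,-0.2,0.068,0,0,8.7],[0.65,-5.05,0.15,0.068,0,0,8.7],[0.65,-5.0,0.5,0.068,0,0,8.7],[0.65,-5.0,0.8,0.068,0,0,8.7],[0,0,0,0,0,0,8.7]], "grip_force": 30}}

```text
time: 1.65
position: [0.588, 0.1236, 0.1454]
tool_rot: [-0.143, 0.692, 0.144, 0.692]
ft_force: [0.2, -0.2, 0.7]
grip_width: 0.0869
```

```bash
python3 - <<'E'
from h import *
p,Q,o=pose(); print(p,yaw_of(Q))
im,d=optics.camera("wrist"); cv2.imwrite("pics/w1.png",im)
T=np.array([.5825,.14])
i=optics.camera_info("wrist"); M=i["tool_from_camera"]
c=M[:3,:3].T@(Q.inv().apply(np.array([.5825,.14,.06])-p)-M[:3,3]); n=c[:2]/c[2]; n=n*(1+i["k1"]*n@n); print("predicted mouth px",n*322.5+[322.4,192.5])
steps([(.5825,.14,.10,25,8.7,3),(.5825,.14,.018,25,8.7,5)])
E
```

```text
[0.58797433 0.12356736 0.14542339] 23.43149714649862
predicted mouth px [324.26638836 176.61673763]
-> step mm 16.0 deg 0.5
-> step mm 16.4 deg 0.0
[1.51, 0.5, 0.09, -0.009, -0.0, -0.001, 8.7]
[1.51, 0.5, 0.09, -0.009, -0.0, -0.001, 8.7]
[1.51, 0.5, 0.09, -0.009, -0.0, -0.001, 8.7]
[1.64, 0.0, 0.0, 0.0, 0.0, 0.0, 8.7]
[1.64, 0.0, 0.0, 0.0, 0.0, 0.0, 8.7]
[1.64, 0.0, 0.0, 0.0, 0.0, 0.0, 8.7]
[1.64, 0.0, 0.0, 0.0, 0.0, 0.0, 8.7]
[1.64, 0.0, 0.0, 0.0, 0.0, 0.0, 8.7]
```

View pics/w1.png

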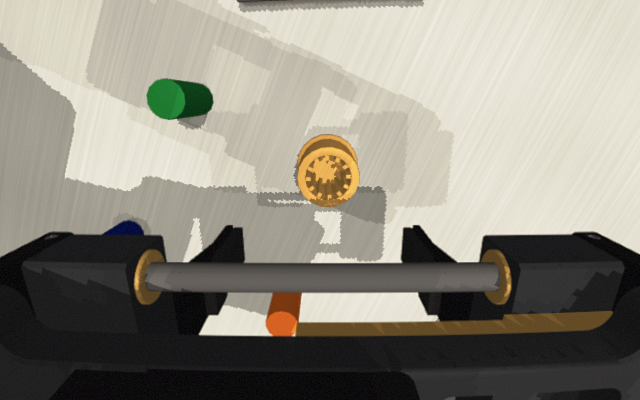

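The wrist view shows the brass mouth at (328,177) against a predicted (324,177), so the estimate is good to 1–2 mm. Descending.

Request:
{"method": "arm_command", "body": {"plan": [[1.5,0.5,0.1,-0.009,0,0,8.7],[1.5,0.5,0.1,-0.009,0,0,8.7],[1.5,0.5,0.1,-0.009,0,0,8.7],[2,0,0,0,0,0,8.7],[2,0,0,0,0,0,8.7],[2,0,0,0,0,0,8.7],[1.2,0,0,0,0,0,8.7],[0.6,0,0,0,0,0,8.7],[0,0,0,0,0,0,8.7],[0,0,0,0,0,0,4.0],[0,0,0,0,0,0,4.0],[0,0,0,0,0,0,4.0]]}}

```text
time: 3.2
position: [0.5756, 0.1501, 0.0143]
tool_rot: [-0.158, 0.691, 0.16, 0.687]
ft_force: [0.5, -0.4, 0.8]
grip_width: 0.0649
```

Request:
{"method": "arm_command", "body": {"plan": [[0,-0.5,0.1,0,0,0,6.6],[0,0,0,0,0,0,6.6]]}}

```text
time: 3.45
position: [0.5795, 0.1457, 0.0149]
tool_rot: [-0.158, 0.691, 0.16, 0.687]
ft_force: [-0.4, -0.4, 0.4]
grip_width: 0.0659
```

```bash
python3 - <<'E'
from h import *
p,Q,o=pose(); print(p,yaw_of(Q),o["joint_velocities"].round(3),o["grip_width"],Q.inv().apply(np.array([.5825,.14,.018])-p)*100)
E
```

```text
[0.57946277 0.14566446 0.01486954] 25.979288983617792 [ 0.004 -0.003  0.008  0.005  0.007 -0.001] 0.06591109186365754 [-0.31587362 -0.64091615  0.02358858]
```

Request:
{"method": "arm_command", "body": {"plan": [[-0.2,-0.5,0,0,0,0,6.6],[0,0,0,0,0,0,6.6],[0,0,0,0,0,0,4.0],[0,0,0,0,0,0,4.0],[0,0,0,0,0,0,4.0],[0,0,0,0,0,0,4.0],[0,0,0,0,0,0,4.0]]}}

```text
time: 4.32
position: [0.5833, 0.1409, 0.0171]
tool_rot: [-0.158, 0.69, 0.16, 0.688]
ft_force: [0.5, 1.1, -0.5]
grip_width: 0.0502
```

```bash
cat >> h.py <<'E'
def tray(n,x,y):
    c,a={"white":((.494,.3537),25.3),"red":((.5194,-.3497),3.3)}[n]; a=np.radians(a)
    return np.array(c)+[x*np.cos(a)-y*np.sin(a),x*np.sin(a)+y*np.cos(a)]
E
python3 - <<'E'
from h import *
p,Q,o=pose(); print(p,yaw_of(Q),o["grip_width"],o["ft_force"])
t=tray("white",0,-.034); print(t)
steps([(*p[:2],.13,25.3,4,3),(*t,.13,25.3,4,7)])
for n in("white","red"): print(tray(n,0,.054),tray(n,.04,.054),tray(n,-.04,.054),tray(n,0,-.034))
E
```

```text
[0.58329531 0.1408899  0.01711889] 25.961375731421494 0.0501959603946165 [ 0.50040529  1.12081741 -0.47868371]
[0.50853017 0.32296119]
-> step mm 37.6 deg 0.2
-> step mm 28.1 deg 0.0
[-3.76, 0.01, -0.01, 0.004, -0.0, -0.001, 4]
[-3.76, 0.01, -0.0, 0.004, -0.0, -0.001, 4]
[-3.76, 0.0, -0.0, 0.004, -0.0, -0.001, 4]
[0.0, 2.81, 0.15, 0.0, 0.0, 0.0, 4]
[0.0, 2.81, 0.15, 0.0, 0.0, 0.0, 4]
[0.0, 2.81, 0.15, 0.0, 0.0, 0.0, 4]
[0.0, 2.81, 0.15, 0.0, 0.0, 0.0, 4]
[0.0, 2.81, 0.15, 0.0, 0.0, 0.0, 4]
[0.0, 2.81, 0.15, 0.0, 0.0, 0.0, 4]
[0.0, 2.81, 0.15, 0.0, 0.0, 0.0, 4]
[0.47092268 0.40252046] [0.50708598 0.41961477] [0.43475937 0.38542614] [0.50853017 0.32296119]
[ 0.51629154 -0.29578954] [ 0.55622522 -0.29348698] [ 0.47635787 -0.2980921 ] [ 0.52135718 -0.38364362]
```

Request:
{"method": "arm_command", "body": {"plan": [[-1,0,0,0,0,0,4],[-2.5,0,0,0,0,0,4],[-3,0,0,0,0,0,4],[-2,1,0,0,0,0,4],[-1,2.5,0.15,0,0,0,4],[0,3,0.15,0,0,0,4],[0,3.5,0.15,0,0,0,4],[0,3.5,0.15,0,0,0,4],[0,3,0.15,0,0,0,4],[0,1.7,0.15,0,0,0,4],[0,0.7,0.15,0,0,0,4],[0,0,0,0,0,0,4]]}}

```text
time: 5.82
position: [0.4953, 0.3165, 0.1121]
tool_rot: [-0.157, 0.7, 0.159, 0.678]
ft_force: [0.4, 0.1, -5.3]
grip_width: 0.0499
```

```bash
cat >> h.py <<'E'
def to(x,y,z,yaw):
    p,Q,o=pose(); print("pos",p.round(4),"yaw",yaw_of(Q).round(1),"vel",np.abs(o["joint_velocities"]).max().round(3),"grip",o["grip_width"].round(4),"f",o["ft_force"].round(1))
    print("need cm",(Q.inv().apply(np.array([x,y,z])-p)*100).round(2),"rot",(Q.inv()*down(yaw)).as_rotvec().round(3))
E
python3 - <<'E'
from h import *
to(*tray("white",0,-.034),.0205,25.3)
E
```

```text
Traceback (most recent call last):
  File "h.py", line 36, in to
    p,Q,o=pose(); print("pos",p.round(4),"yaw",yaw_of(Q).round(1),"vel",np.abs(o["joint_velocities"]).max().round(3),"grip",o["grip_width"].round(4),"f",o["ft_force"].round(1))
                                                                                                                            ^^^^^^^^^^^^^^^^^^^^^
AttributeError: 'float' object has no attribute 'round'
```

```bash
sed -i 's/o\["grip_width"\].round(4)/round(o["grip_width"],4)/' h.py; python3 - <<'E'
from h import *
to(*tray("white",0,-.034),.0205,25.3)
print(robot.get_obs()["q"].round(3))
E
```

```text
pos [0.4953 0.3165 0.1121] yaw 25.9 vel 0.01 grip 0.0499 f [ 0.4  0.1 -5.3]
need cm [ 9.11 -0.09  1.75] rot [ 0.01 -0.03 -0.01]
[ 0.374  0.633  1.601  0.01   0.939 -0.083]
```

Request:
{"method": "arm_command", "body": {"plan": [[0,0,0.8,0.005,-0.015,-0.005,4],[1.5,0,0.8,0.005,-0.015,-0.005,4],[2.5,0,0,0,0,0,4],[1.5,0,0,0,0,0,4],[0.5,0,0,0,0,0,4],[0,0,0,0,0,0,4]]}}

```text
time: 6.58
position: [0.5162, 0.3204, 0.051]
tool_rot: [-0.153, 0.688, 0.152, 0.693]
ft_force: [-0.1, 0.9, -4.5]
grip_width: 0.0501
```

```bash
python3 - <<'E'
from h import *
to(*tray("white",0,-.034),.0205,25.3)
E
```

```text
pos [0.5162 0.3204 0.051 ] yaw 24.9 vel 0.008 grip 0.0501 f [-0.1  0.9 -4.5]
need cm [ 3.05  0.56 -0.61] rot [-0.007  0.007  0.002]
```

Request:
{"method": "arm_command", "body": {"plan": [[1,0.2,-0.2,0,0.007,0,4],[0.9,0,0,0,0,0,4],[0.4,0,0,0,0,0,4],[0.2,0,0,0,0,0,4],[0,0,0,0,0,0,4]]}}

```text
time: 7.2
position: [0.5146, 0.3221, 0.0257]
tool_rot: [-0.153, 0.689, 0.152, 0.692]
ft_force: [-0.2, -0.1, -4.7]
grip_width: 0.0505
```

```bash
python3 - <<'E'
from h import *
to(*tray("white",0,-.034),.0205,25.3)
E
```

```text
pos [0.5146 0.3221 0.0257] yaw 24.9 vel 0.002 grip 0.0505 f [-0.2 -0.1 -4.7]
need cm [ 0.52  0.34 -0.52] rot [-0.007  0.003  0.003]
```

Request:
{"method": "arm_command", "body": {"plan": [[0.3,0,0,0,0,0,4],[0.15,0,0,0,0,0,4],[0.05,0,0,0,0,0,4],[0,0,0,0,0,0,4]]}}

```text
time: 7.7
position: [0.5151, 0.3222, 0.0209]
tool_rot: [-0.153, 0.689, 0.152, 0.692]
ft_force: [0.1, 0.2, -5.8]
grip_width: 0.05
```

Request:
{"method": "arm_command", "body": {"plan": [[0.1,0,0,0,0,0,4],[0,0,0,0,0,0,4],[0,0,0,0,0,0,6.5],[0,0,0,0,0,0,7.5],[0,0,0,0,0,0,8],[0,0,0,0,0,0,8.2],[-1.5,0,0,0,0,0,8.2],[-3,0,0,0,0,0,8.2],[-3,0,0,0,0,0,8.2],[-2,-1,0,0,0,0,8.2],[-1,-2,0,0,0,0,8.2]]}}

```text
time: 9.07
position: [0.5291, 0.2962, 0.134]
tool_rot: [-0.154, 0.686, 0.153, 0.695]
ft_force: [0.3, 0.4, 0.3]
grip_width: 0.0823
```

```bash
python3 - <<'E'
from h import *
im,d=optics.camera("wrist"); cv2.imwrite("pics/w2.png",im)
to(.5992,.001,.12,25.3)
p,Q,_=pose(); steps([(.5992,.001,.12,25,8,9)])
E
```

```text
pos [0.5313 0.2938 0.135 ] yaw 25.0 vel 0.055 grip 0.0818 f [ 0.3 -0.7  1.5]
need cm [  1.57 -29.4   -6.22] rot [-0.006  0.014  0.005]
-> step mm 33.4 deg 0.1
[0.17, -3.27, -0.69, -0.0, 0.002, 0.001, 8]
[0.17, -3.27, -0.69, -0.0, 0.002, 0.001, 8]
[0.17, -3.27, -0.69, -0.0, 0.002, 0.001, 8]
[0.17, -3.27, -0.69, -0.0, 0.002, 0.001, 8]
[0.17, -3.27, -0.69, -0.0, 0.002, 0.001, 8]
[0.17, -3.27, -0.69, -0.0, 0.002, 0.001, 8]
[0.17, -3.27, -0.69, -0.0, 0.002, 0.001, 8]
[0.17, -3.27, -0.69, -0.0, 0.002, 0.001, 8]
[0.17, -3.27, -0.69, -0.0, 0.002, 0.001, 8]
```

View pics/w2.png

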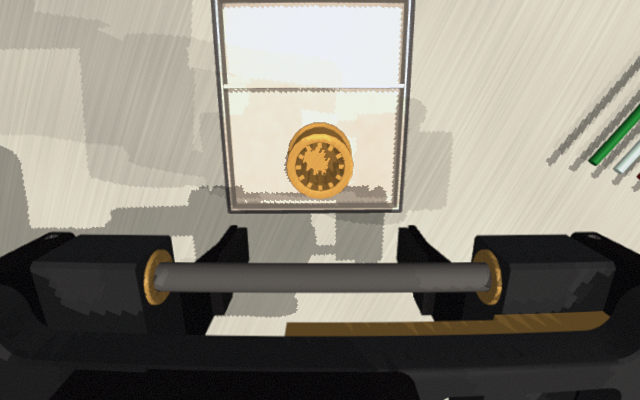

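The brass mould stands upright in the wide bay at (320,165), with the divider at row 87. Next is amber.

Request:
{"method": "arm_command", "body": {"plan": [[0.2,-2.5,-0.5,0,0.005,0,8.2],[0.2,-4,-0.8,0,0.005,0,8.2],[0.2,-4.5,-1,0,0,0,8.2],[0.2,-4.5,-1,0,0,0,8.2],[0.2,-4.5,-1,0,0,0,8.2],[0.2,-4,-0.8,0,0,0,8.2],[0.2,-3,-0.6,0,0,0,8.2],[0,-1.5,-0.4,0,0,0,8.2],[0,-0.4,0,0,0,0,8.2],[0,0,0,0,0,0,8.2]]}}

```text
time: 10.38
position: [0.5982, -0.0073, 0.1191]
tool_rot: [-0.151, 0.691, 0.15, 0.691]
ft_force: [-0.4, -0.9, -0.5]
grip_width: 0.082
```

```bash
python3 - <<'E'
from h import *
to(.5992,.001,.022,25.3)
E
```

```text
pos [ 0.5982 -0.0073  0.1191] yaw 24.6 vel 0.011 grip 0.082 f [-0.4 -0.9 -0.5]
need cm [9.71 0.72 0.43] rot [-0.013  0.001  0.002]
```

Request:
{"method": "arm_command", "body": {"plan": [[0.8,0.5,0.35,-0.01,0,0,8.2],[2,0.1,0,0,0,0,8.2],[2.5,0,0,0,0,0,8.2],[2,0,0,0,0,0,8.2],[1.2,0,0,0,0,0,8.2],[0.4,0,0,0,0,0,8.2],[0,0,0,0,0,0,8.2]]}}

```text
time: 11.25
position: [0.5978, 0.0092, 0.0266]
tool_rot: [-0.158, 0.689, 0.158, 0.689]
ft_force: [0.1, -0.7, -0.5]
grip_width: 0.082
```

```bash
python3 - <<'E'
from h import *
to(.5992,.001,.022,25.3)
E
```

```text
pos [0.5978 0.0092 0.0266] yaw 25.8 vel 0.007 grip 0.082 f [ 0.1 -0.7 -0.5]
need cm [ 0.46 -0.8  -0.23] rot [ 0.009  0.001 -0.   ]
```

Request:
{"method": "arm_command", "body": {"plan": [[0.4,-0.7,-0.2,0,0,0,8.2],[0,0,0,0,0,0,8.2],[0,0,0,0,0,0,2],[0,0,0,0,0,0,2],[0,0,0,0,0,0,2],[0,0,0,0,0,0,2],[0,0,0,0,0,0,2],[0,0,0,0,0,0,2],[0,0,0,0,0,0,2]], "grip_force": 25}}

```text
time: 12.38
position: [0.6008, 0.001, 0.0246]
tool_rot: [-0.158, 0.688, 0.158, 0.691]
ft_force: [0.5, 0.4, 0.6]
grip_width: 0.0292
```

```bash
python3 - <<'E'
from h import *
to(.5992,.001,.022,25.3)
p,Q,_=pose(); t=tray("white",.04,.054); print(t)
steps([(*p[:2],.14,25,2,3),(*t,.14,25.3,2,10)])
E
```

```text
pos [0.6008 0.001  0.0246] yaw 25.8 vel 0.001 grip 0.0292 f [0.5 0.4 0.6]
need cm [ 0.26  0.07 -0.14] rot [0.009 0.004 0.002]
[0.50708598 0.41961477]
-> step mm 38.5 deg 0.3
-> step mm 42.9 deg 0.0
[-3.85, -0.01, 0.02, 0.005, 0.001, 0.001, 2]
[-3.85, -0.01, 0.01, 0.005, 0.001, 0.001, 2]
[-3.85, -0.0, 0.01, 0.005, 0.001, 0.001, 2]
[0.0, 4.19, 0.92, -0.001, 0.0, 0.0, 2]
[0.0, 4.19, 0.92, -0.001, 0.0, 0.0, 2]
[0.0, 4.19, 0.92, -0.001, 0.0, 0.0, 2]
[0.0, 4.19, 0.93, -0.001, 0.0, 0.0, 2]
[0.0, 4.19, 0.93, -0.001, 0.0, 0.0, 2]
[0.0, 4.19, 0.93, -0.001, 0.0, 0.0, 2]
[0.0, 4.19, 0.93, -0.001, 0.0, 0.0, 2]
[0.0, 4.19, 0.94, -0.001, 0.0, 0.0, 2]
[0.0, 4.19, 0.94, -0.001, 0.0, 0.0, 2]
[0.0, 4.19, 0.94, -0.001, 0.0, 0.0, 2]
```

Request:
{"method": "arm_command", "body": {"plan": [[-1.5,0,0,0,0,0,2],[-3.5,0,0,0,0,0,2],[-4,0.5,0,0,0,0,2],[-2.5,2,0.5,0,0,0,2],[0,4,0.9,0,0,0,2],[0,5,1.1,0,0,0,2],[0,5,1.1,0,0,0,2],[0,5,1.1,0,0,0,2],[0,5,1.1,0,0,0,2],[0,5,1.1,0,0,0,2],[0,4.5,1.1,0,0,0,2],[0,3,0.5,0,0,0,2]]}}

```text
time: 13.88
position: [0.5072, 0.3985, 0.153]
tool_rot: [-0.156, 0.685, 0.155, 0.695]
ft_force: [0.4, -0.5, -0.8]
grip_width: 0.0296
```

Request:
{"method": "arm_command", "body": {"plan": [[0,1,0,0,0,0,2],[0,0,0,0,0,0,2]]}}

```text
time: 14.12
position: [0.5014, 0.4091, 0.1539]
tool_rot: [-0.158, 0.684, 0.156, 0.695]
ft_force: [0.4, -1.1, -1.5]
grip_width: 0.0292
```

```bash
python3 - <<'E'
from h import *
to(*tray("white",.04,.054),.0276,25.3)
E
```

```text
pos [0.5014 0.4091 0.1539] yaw 25.7 vel 0.01 grip 0.0292 f [ 0.4 -1.1 -1.5]
need cm [12.64  0.77  0.79] rot [0.006 0.014 0.005]
```

Request:
{"method": "arm_command", "body": {"plan": [[0,0.65,0.7,0,0.014,0.005,2],[0,0,0,0,0,0,2],[1.5,0,0,0,0,0,2],[2.5,0,0,0,0,0,2],[2.5,0,0,0,0,0,2],[2,0,0,0,0,0,2],[1,0,0,0,0,0,2],[0.3,0,0,0,0,0,2],[0,0,0,0,0,0,2]]}}

```text
time: 15.25
position: [0.5073, 0.4111, 0.0491]
tool_rot: [-0.155, 0.692, 0.153, 0.688]
ft_force: [-1.0, 0.3, -0.6]
grip_width: 0.0294
```

```bash
python3 - <<'E'
from h import *
to(*tray("white",.04,.054),.0276,25.3)
E
```

```text
pos [0.5073 0.4111 0.0491] yaw 25.2 vel 0.003 grip 0.0294 f [-1.   0.3 -0.6]
need cm [2.15 0.78 0.35] rot [-0.002 -0.005  0.002]
```

Request:
{"method": "arm_command", "body": {"plan": [[0,0.7,0.3,0,0,0,2],[0,0,0,0,0,0,2],[0.8,0,0,0,0,0,2],[0.6,0,0,0,0,0,2],[0.2,0,0,0,0,0,2],[0,0,0,0,0,0,2]]}}

```text
time: 16.0
position: [0.5081, 0.4202, 0.0341]
tool_rot: [-0.155, 0.69, 0.154, 0.69]
ft_force: [-0.8, 0.3, -0.6]
grip_width: 0.0292
```

```bash
python3 - <<'E'
from h import *
to(*tray("white",.04,.054),.0276,25.3)
E
```

```text
pos [0.5081 0.4202 0.0341] yaw 25.2 vel 0.002 grip 0.0292 f [-0.8  0.3 -0.6]
need cm [ 0.65 -0.01 -0.11] rot [-0.002 -0.001  0.002]
```

Request:
{"method": "arm_command", "body": {"plan": [[0.4,0,0,0,0,0,2],[0.15,0,0,0,0,0,2],[0.05,0,0,0,0,0,2],[0,0,0,0,0,0,2]]}}

```text
time: 16.5
position: [0.5083, 0.4202, 0.0278]
tool_rot: [-0.155, 0.69, 0.154, 0.69]
ft_force: [0.4, -0.8, -0.6]
grip_width: 0.0293
```

Request:
{"method": "arm_command", "body": {"plan": [[0.05,0,0,0,0,0,2],[0,0,0,0,0,0,4],[0,0,0,0,0,0,6],[0,0,0,0,0,0,6.5],[-1.5,0,0,0,0,0,6.5],[-3,0,0,0,0,0,6.5],[-4,0,0,0,0,0,6.5],[-3,-1,0,0,0,0,8],[-1,-3,0,0,0,0,8.5]]}}

```text
time: 17.62
position: [0.5255, 0.3858, 0.1605]
tool_rot: [-0.156, 0.689, 0.155, 0.691]
ft_force: [0.5, -0.5, -1.1]
grip_width: 0.0775
```

```bash
python3 - <<'E'
from h import *
im,d=optics.camera("wrist"); cv2.imwrite("pics/w3.png",im)
to(.4278,-.1591,.15,-20)
steps([(.4278,-.1591,.15,-20,8.5,12)])
E
```

```text
pos [0.5282 0.3819 0.1614] yaw 25.2 vel 0.067 grip 0.0809 f [ 1.6 -1.9  0.7]
need cm [  1.21 -44.66 -32.15] rot [0.789 0.006 0.003]
-> step mm 45.9 deg 3.8
[0.1, -3.72, -2.68, 0.066, 0.0, 0.0, 8.5]
[0.1, -3.89, -2.43, 0.066, 0.0, 0.0, 8.5]
[0.1, -4.04, -2.17, 0.066, 0.0, 0.0, 8.5]
[0.1, -4.17, -1.9, 0.066, 0.0, 0.0, 8.5]
[0.1, -4.29, -1.62, 0.066, 0.0, 0.0, 8.5]
[0.1, -4.39, -1.33, 0.066, 0.0, 0.0, 8.5]
[0.1, -4.47, -1.04, 0.066, 0.0, 0.0, 8.5]
[0.1, -4.52, -0.75, 0.066, 0.0, 0.0, 8.5]
[0.1, -4.56, -0.45, 0.066, 0.0, 0.0, 8.5]
[0.1, -4.58, -0.15, 0.066, 0.0, 0.0, 8.5]
[0.1, -4.58, 0.16, 0.066, 0.0, 0.0, 8.5]
[0.1, -4.56, 0.46, 0.066, 0.0, 0.0, 8.5]
```

View pics/w3.png

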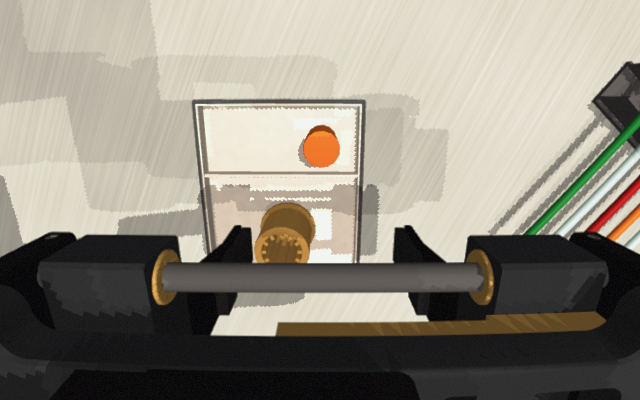

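Amber stands upright in the narrow bay at (321,145), with the divider at row 174. Next is the tube.

Request:
{"method": "arm_command", "body": {"plan": [[0.1,-3.7,-2.7,0.066,0,0,8.5],[0.1,-3.9,-2.4,0.066,0,0,8.5],[0.1,-4.0,-2.2,0.066,0,0,8.5],[0.1,-4.2,-1.9,0.066,0,0,8.5],[0.1,-4.3,-1.6,0.066,0,0,8.5],[0.1,-4.4,-1.3,0.066,0,0,8.5],[0.1,-4.5,-1.0,0.066,0,0,8.5],[0.1,-4.5,-0.75,0.066,0,0,8.5],[0.1,-4.6,-0.45,0.066,0,0,8.5],[0.1,-3.5,-0.15,0.066,0,0,8.5],[0.1,-2,0.1,0.066,0,0,8.5],[0,0,0,0,0,0,8.5]]}}

```text
time: 19.18
position: [0.4422, -0.0909, 0.1603]
tool_rot: [0.111, 0.688, -0.109, 0.709]
ft_force: [-1.1, -0.0, 0.3]
grip_width: 0.0851
```

```bash
python3 - <<'E'
from h import *
to(.4278,-.1591,.0225,-20)
E
```

```text
pos [ 0.4422 -0.0909  0.1603] yaw -17.9 vel 0.013 grip 0.0851 f [-1.1 -0.   0.3]
need cm [13.74 -7.04  0.32] rot [ 0.037  0.029 -0.008]
```

Request:
{"method": "arm_command", "body": {"plan": [[0,-3,0.1,0.02,0.02,-0.008,8.5],[0,-2.5,0,0.01,0,0,8.5],[0,-0.8,0,0,0,0,8.5],[0,0,0,0,0,0,8.5]]}}

```text
time: 19.68
position: [0.4238, -0.1489, 0.1617]
tool_rot: [0.118, 0.693, -0.119, 0.701]
ft_force: [0.0, 0.3, -0.2]
grip_width: 0.0851
```

```bash
python3 - <<'E'
from h import *
to(.4278,-.1591,.0225,-20)
E
```

```text
pos [ 0.4238 -0.1489  0.1617] yaw -19.3 vel 0.014 grip 0.0851 f [ 0.   0.3 -0.2]
need cm [13.92 -0.85  0.56] rot [ 0.013  0.011 -0.002]
```

Request:
{"method": "arm_command", "body": {"plan": [[0,-0.75,0.5,0,0.011,0,8.5],[0,0,0,0,0,0,8.5],[1.5,0,0,0,0,0,8.5],[2.5,0,0,0,0,0,8.5],[2.5,0,0,0,0,0,8.5],[2.5,0,0,0,0,0,8.5],[1.7,0,0,0,0,0,8.5],[1,0,0,0,0,0,8.5],[0.3,0,0,0,0,0,8.5],[0,0,0,0,0,0,8.5]]}}

```text
time: 20.92
position: [0.4299, -0.1547, 0.0391]
tool_rot: [0.117, 0.697, -0.116, 0.698]
ft_force: [-0.2, -1.2, 0.2]
grip_width: 0.0849
```

```bash
python3 - <<'E'
from h import *
to(.4278,-.1591,.0235,-20)
E
```

```text
pos [ 0.4299 -0.1547  0.0391] yaw -18.9 vel 0.004 grip 0.0849 f [-0.2 -1.2  0.2]
need cm [ 1.56 -0.48 -0.06] rot [ 0.019  0.002 -0.002]
```

Request:
{"method": "arm_command", "body": {"plan": [[0.9,-0.4,0,0,0,0,8.5],[0,0,0,0,0,0,8.5],[0,0,0,0,0,0,3],[0,0,0,0,0,0,3],[0,0,0,0,0,0,3],[0,0,0,0,0,0,3],[0,0,0,0,0,0,3],[0,0,0,0,0,0,3],[0,0,0,0,0,0,3]], "grip_force": 20}}

```text
time: 22.05
position: [0.4296, -0.1595, 0.0311]
tool_rot: [0.116, 0.695, -0.116, 0.7]
ft_force: [0.4, -0.3, -0.0]
grip_width: 0.0391
```

```bash
python3 - <<'E'
from h import *
to(.4278,-.1591,.0235,-20)
p,Q,_=pose(); t=tray("white",-.042,.054); print(t)
steps([(*p[:2],.16,-19,3,1),(*t,.16,25.3,3,14)])
E
```

```text
pos [ 0.4296 -0.1595  0.0311] yaw -18.9 vel 0.002 grip 0.0391 f [ 0.4 -0.3 -0. ]
need cm [ 0.76 -0.02 -0.19] rot [ 0.019  0.006 -0.001]
[0.43295121 0.38457143]
-> step mm 128.9 deg 0.4
-> step mm 38.9 deg 3.2
[-12.89, 0.01, 0.08, 0.002, 0.006, -0.001, 3]
[0.0, 3.68, -1.24, -0.055, 0.0, 0.0, 3]
[0.0, 3.75, -1.04, -0.055, 0.0, 0.0, 3]
[0.0, 3.8, -0.83, -0.055, 0.0, 0.0, 3]
[0.0, 3.84, -0.62, -0.055, 0.0, 0.0, 3]
[0.0, 3.87, -0.41, -0.055, 0.0, 0.0, 3]
[0.0, 3.88, -0.19, -0.055, 0.0, 0.0, 3]
[0.0, 3.89, 0.02, -0.055, 0.0, 0.0, 3]
[0.0, 3.88, 0.24, -0.055, 0.0, 0.0, 3]
[0.0, 3.86, 0.45, -0.055, 0.0, 0.0, 3]
[0.0, 3.83, 0.66, -0.055, 0.0, 0.0, 3]
[0.0, 3.79, 0.87, -0.055, 0.0, 0.0, 3]
[0.0, 3.73, 1.08, -0.055, 0.0, 0.0, 3]
[0.0, 3.67, 1.29, -0.055, 0.0, 0.0, 3]
[0.0, 3.59, 1.49, -0.055, 0.0, 0.0, 3]
```

Request:
{"method": "arm_command", "body": {"plan": [[-2,0,0,0,0,0,3],[-4,0,0,0,0,0,3],[-4,0,0,0,0,0,3],[-2,2,-0.7,-0.03,0,0,3],[0,3.7,-1.1,-0.055,0,0,3],[0,3.8,-0.9,-0.055,0,0,3],[0,3.8,-0.7,-0.055,0,0,3],[0,3.9,-0.5,-0.055,0,0,3],[0,3.9,-0.3,-0.055,0,0,3],[0,3.9,-0.1,-0.055,0,0,3],[0,3.9,0.1,-0.055,0,0,3],[0,3.9,0.3,-0.055,0,0,3]]}}

```text
time: 23.55
position: [0.4272, 0.1811, 0.1539]
tool_rot: [-0.053, 0.703, 0.052, 0.707]
ft_force: [0.8, 0.3, -0.6]
grip_width: 0.039
```

```bash
python3 - <<'E'
from h import *
p,Q,_=pose(); t=tray("white",-.042,.054); print(p)
steps([(*t,.16,25.3,3,6)])
E
```

```text
[0.42724474 0.18107387 0.15385753]
-> step mm 33.9 deg 2.8
[-0.1, 3.34, 0.6, -0.049, 0.001, 0.0, 3]
[-0.1, 3.31, 0.76, -0.049, 0.001, 0.0, 3]
[-0.1, 3.27, 0.92, -0.049, 0.001, 0.0, 3]
[-0.1, 3.22, 1.08, -0.049, 0.001, 0.0, 3]
[-0.1, 3.16, 1.23, -0.049, 0.001, 0.0, 3]
[-0.1, 3.1, 1.39, -0.049, 0.001, 0.0, 3]
```

Request:
{"method": "arm_command", "body": {"plan": [[-0.1,3.3,0.6,-0.049,0,0,3],[-0.1,3.3,0.8,-0.049,0,0,3],[-0.1,3.3,0.9,-0.049,0,0,3],[-0.1,3.2,1.1,-0.049,0,0,3],[-0.1,2.5,1.1,-0.049,0,0,3],[-0.1,1.5,0.9,-0.049,0,0,3],[0,0.5,0.2,0,0,0,3],[0,0,0,0,0,0,3]]}}

```text
time: 24.55
position: [0.4303, 0.3733, 0.1572]
tool_rot: [-0.162, 0.69, 0.159, 0.688]
ft_force: [0.2, 0.5, -1.2]
grip_width: 0.039
```

```bash
python3 - <<'E'
from h import *
to(*tray("white",-.042,.054),.034,25.3)
E
```

```text
pos [0.4303 0.3733 0.1572] yaw 26.2 vel 0.005 grip 0.039 f [ 0.2  0.5 -1.2]
need cm [12.32  0.94  0.78] rot [ 0.016 -0.004  0.003]
```

Request:
{"method": "arm_command", "body": {"plan": [[0,0.85,0.7,0.016,0,0,3],[0,0,0,0,0,0,3],[1.5,0,0,0,0,0,3],[2.5,0,0,0,0,0,3],[2.5,0,0,0,0,0,3],[2,0,0,0,0,0,3],[1,0,0,0,0,0,3],[0.3,0,0,0,0,0,3],[0,0,0,0,0,0,3]]}}

```text
time: 25.68
position: [0.4322, 0.38, 0.0529]
tool_rot: [-0.155, 0.693, 0.151, 0.688]
ft_force: [0.3, -0.1, 0.2]
grip_width: 0.0391
```

```bash
python3 - <<'E'
from h import *
to(*tray("white",-.042,.054),.034,25.3)
E
```

```text
pos [0.4322 0.38   0.0529] yaw 25.0 vel 0.004 grip 0.0391 f [ 0.3 -0.1  0.2]
need cm [1.88 0.39 0.27] rot [-0.006 -0.008  0.005]
```

Request:
{"method": "arm_command", "body": {"plan": [[0,0.3,0.2,0,-0.008,0.005,3],[0,0,0,0,0,0,3],[0.8,0,0,0,0,0,3],[0.6,0,0,0,0,0,3],[0.2,0,0,0,0,0,3],[0,0,0,0,0,0,3]]}}

```text
time: 26.42
position: [0.434, 0.3847, 0.0375]
tool_rot: [-0.152, 0.689, 0.154, 0.692]
ft_force: [0.4, 1.2, -0.9]
grip_width: 0.0385
```

```bash
python3 - <<'E'
from h import *
to(*tray("white",-.042,.054),.034,25.3)
E
```

```text
pos [0.434  0.3847 0.0375] yaw 25.0 vel 0.002 grip 0.0385 f [ 0.4  1.2 -0.9]
need cm [ 0.35  0.04 -0.1 ] rot [-0.006  0.005 -0.001]
```

Request:
{"method": "arm_command", "body": {"plan": [[0.2,0,0,0,0,0,3],[0.1,0,0,0,0,0,3],[0,0,0,0,0,0,3]]}}

```text
time: 26.8
position: [0.4341, 0.3847, 0.0344]
tool_rot: [-0.152, 0.689, 0.154, 0.692]
ft_force: [-0.6, 0.1, -0.8]
grip_width: 0.039
```

Request:
{"method": "arm_command", "body": {"plan": [[0.05,0,0,0,0,0,3],[0,0,0,0,0,0,5],[0,0,0,0,0,0,6],[0,0,0,0,0,0,6],[-1.5,0,0,0,0,0,6],[-3,0,0,0,0,0,6],[-4,0,0,0,0,0,6],[-3,-1,0,0,0,0,8],[-1,-3,0,0,0,0,8.5]]}}

```text
time: 27.92
position: [0.4505, 0.3491, 0.1663]
tool_rot: [-0.153, 0.688, 0.155, 0.693]
ft_force: [0.7, -0.6, -0.1]
grip_width: 0.0725
```

```bash
python3 - <<'E'
from h import *
im,d=optics.camera("wrist"); cv2.imwrite("pics/w4.png",im)
steps([(.4236,-.0082,.15,0,8.5,8)])
E
```

```text
-> step mm 44.4 deg 3.1
[0.2, -3.85, -2.2, 0.055, 0.001, -0.0, 8.5]
[0.2, -3.97, -1.99, 0.055, 0.001, -0.0, 8.5]
[0.2, -4.07, -1.77, 0.055, 0.001, -0.0, 8.5]
[0.21, -4.16, -1.54, 0.055, 0.001, -0.0, 8.5]
[0.21, -4.24, -1.31, 0.055, 0.001, -0.0, 8.5]
[0.21, -4.31, -1.08, 0.055, 0.001, -0.0, 8.5]
[0.21, -4.36, -0.84, 0.055, 0.001, -0.0, 8.5]
[0.21, -4.4, -0.6, 0.055, 0.001, -0.0, 8.5]
```

View pics/w4.png

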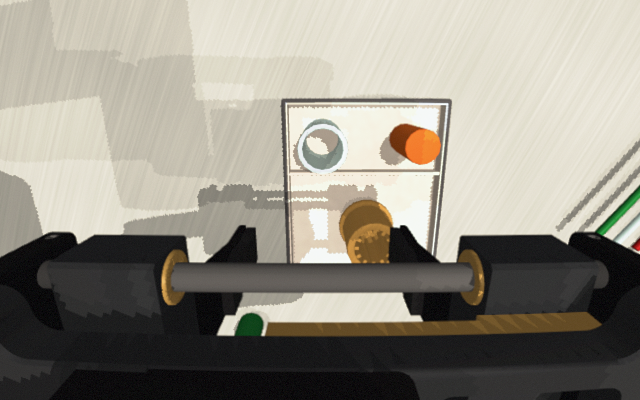

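White tray is complete: tube at (322,147), amber at (420,145), brass in front of them. Next is blue.

Request:
{"method": "arm_command", "body": {"plan": [[0.2,-3.9,-2.2,0.055,0,0,8.5],[0.2,-4.0,-2.0,0.055,0,0,8.5],[0.2,-4.1,-1.8,0.055,0,0,8.5],[0.2,-4.2,-1.5,0.055,0,0,8.5],[0.2,-4.3,-1.3,0.055,0,0,8.5],[0.2,-4.3,-1.1,0.055,0,0,8.5],[0.2,-4.3,-0.8,0.055,0,0,8.5],[0.2,-3,-0.4,0.055,0,0,8.5],[0,-1,0,0,0,0,8.5],[0,0,0,0,0,0,8.5]]}}

```text
time: 29.22
position: [0.427, -0.014, 0.1572]
tool_rot: [0.008, 0.697, -0.005, 0.717]
ft_force: [-0.0, 0.7, 1.2]
grip_width: 0.0849
```

```bash
python3 - <<'E'
from h import *
to(.4236,-.0082,.024,0)
E
```

```text
pos [ 0.427  -0.014   0.1572] yaw -1.1 vel 0.008 grip 0.0849 f [-0.   0.7  1.2]
need cm [13.31  0.5  -0.71] rot [-0.018  0.027 -0.005]
```

Request:
{"method": "arm_command", "body": {"plan": [[0,0.4,-0.2,-0.018,0.027,-0.005,8.5],[0,0,0,0,0,0,8.5],[1.5,0,0,0,0,0,8.5],[2.5,0,0,0,0,0,8.5],[2.5,0,0,0,0,0,8.5],[2.5,0,0,0,0,0,8.5],[1.8,0,0,0,0,0,8.5],[0.9,0,0,0,0,0,8.5],[0.3,0,0,0,0,0,8.5],[0,0,0,0,0,0,8.5]]}}

```text
time: 30.48
position: [0.4279, -0.002, 0.035]
tool_rot: [-0.007, 0.706, 0.006, 0.708]
ft_force: [0.1, -0.2, 1.1]
grip_width: 0.0853
```

```bash
python3 - <<'E'
from h import *
to(.4236,-.0082,.024,0)
E
```

```text
pos [ 0.4279 -0.002   0.035 ] yaw 1.0 vel 0.006 grip 0.0853 f [ 0.1 -0.2  1.1]
need cm [ 1.1  -0.61 -0.44] rot [0.018 0.003 0.001]
```

Request:
{"method": "arm_command", "body": {"plan": [[0.9,-0.55,-0.4,0,0,0,8.5],[0,0,0,0,0,0,8.5],[0,0,0,0,0,0,2],[0,0,0,0,0,0,2],[0,0,0,0,0,0,2],[0,0,0,0,0,0,2],[0,0,0,0,0,0,2],[0,0,0,0,0,0,2],[0,0,0,0,0,0,2],[0,0,0,0,0,0,2]], "grip_force": 25}}

```text
time: 31.72
position: [0.425, -0.0084, 0.0269]
tool_rot: [-0.007, 0.705, 0.006, 0.709]
ft_force: [-0.6, 0.3, 0.2]
grip_width: 0.0293
```

```bash
python3 - <<'E'
from h import *
to(.4236,-.0082,.024,0)
p,Q,_=pose()
steps([(*p[:2],.15,1,2,3),(*tray("red",0,.054),.15,3.3,2,7)])
E
```

```text
pos [ 0.425  -0.0084  0.0269] yaw 1.0 vel 0.002 grip 0.0293 f [-0.6  0.3  0.2]
need cm [ 0.29  0.03 -0.14] rot [0.018 0.006 0.002]
-> step mm 41.0 deg 0.1
-> step mm 43.1 deg 0.3
[-4.1, -0.01, 0.03, 0.0, 0.002, 0.001, 2]
[-4.1, -0.01, 0.02, 0.0, 0.002, 0.001, 2]
[-4.1, -0.0, 0.01, 0.0, 0.002, 0.001, 2]
[0.0, -4.13, 1.23, -0.006, 0.0, 0.0, 2]
[0.0, -4.13, 1.21, -0.006, 0.0, 0.0, 2]
[0.0, -4.14, 1.18, -0.006, 0.0, 0.0, 2]
[0.0, -4.15, 1.16, -0.006, 0.0, 0.0, 2]
[0.0, -4.15, 1.14, -0.006, 0.0, 0.0, 2]
[0.0, -4.16, 1.11, -0.006, 0.0, 0.0, 2]
[0.0, -4.17, 1.09, -0.006, 0.0, 0.0, 2]
```

Request:
{"method": "arm_command", "body": {"plan": [[-1.5,0,0,0,0,0,2],[-3.5,0,0,0,0,0,2],[-4,0,0,0,0,0,2],[-2,-2,0.6,0,0,0,2],[0,-4,1.2,-0.006,0,0,2],[0,-4.5,1.3,-0.006,0,0,2],[0,-4.5,1.3,-0.006,0,0,2],[0,-4.5,1.3,-0.006,0,0,2],[0,-4,1.1,-0.006,0,0,2],[0,-2.5,0.8,-0.006,0,0,2],[0,-1,0.2,0,0,0,2],[0,0,0,0,0,0,2]]}}

```text
time: 33.22
position: [0.5076, -0.2803, 0.1366]
tool_rot: [-0.018, 0.708, 0.021, 0.705]
ft_force: [0.3, 0.1, -2.0]
grip_width: 0.0293
```

```bash
python3 - <<'E'
from h import *
to(*tray("red",0,.054),.03,3.3)
E
```

```text
pos [ 0.5076 -0.2803  0.1366] yaw 3.2 vel 0.018 grip 0.0293 f [ 0.3  0.1 -2. ]
need cm [10.65 -1.64  0.83] rot [-0.001 -0.005 -0.004]
```

Request:
{"method": "arm_command", "body": {"plan": [[0,-1.45,0.7,0,-0.004,-0.004,2],[0,0,0,0,0,0,2],[1.5,0,0,0,0,0,2],[2.5,0,0,0,0,0,2],[2,0,0,0,0,0,2],[1.3,0,0,0,0,0,2],[0.5,0,0,0,0,0,2],[0,0,0,0,0,0,2]]}}

```text
time: 34.22
position: [0.5137, -0.289, 0.0532]
tool_rot: [-0.02, 0.708, 0.023, 0.705]
ft_force: [0.5, -0.6, -1.2]
grip_width: 0.0294
```

```bash
python3 - <<'E'
from h import *
to(*tray("red",0,.054),.03,3.3)
E
```

```text
pos [ 0.5137 -0.289   0.0532] yaw 3.5 vel 0.003 grip 0.0294 f [ 0.5 -0.6 -1.2]
need cm [ 2.32 -0.71  0.23] rot [ 0.003 -0.005 -0.005]
```

Request:
{"method": "arm_command", "body": {"plan": [[0,-0.6,0.2,0,-0.004,-0.004,2],[0,0,0,0,0,0,2],[1,0,0,0,0,0,2],[0.7,0,0,0,0,0,2],[0.3,0,0,0,0,0,2],[0,0,0,0,0,0,2]]}}

```text
time: 34.98
position: [0.5172, -0.2962, 0.0334]
tool_rot: [-0.022, 0.706, 0.021, 0.708]
ft_force: [1.4, 0.1, -1.6]
grip_width: 0.0293
```

```bash
python3 - <<'E'
from h import *
to(*tray("red",0,.054),.03,3.3)
E
```

```text
pos [ 0.5172 -0.2962  0.0334] yaw 3.5 vel 0.003 grip 0.0293 f [ 1.4  0.1 -1.6]
need cm [ 0.34  0.05 -0.09] rot [0.003 0.002 0.002]
```

Request:
{"method": "arm_command", "body": {"plan": [[0.2,0,0,0,0,0,2],[0.1,0,0,0,0,0,2],[0,0,0,0,0,0,2]]}}

```text
time: 35.35
position: [0.5174, -0.2963, 0.0304]
tool_rot: [-0.022, 0.706, 0.021, 0.708]
ft_force: [-0.4, 0.3, -1.3]
grip_width: 0.0297
```

Request:
{"method": "arm_command", "body": {"plan": [[0.05,0,0,0,0,0,2],[0,0,0,0,0,0,4],[0,0,0,0,0,0,6],[0,0,0,0,0,0,6.5],[-1.5,0,0,0,0,0,6.5],[-3,0,0,0,0,0,6.5],[-4,0,0,0,0,0,7],[-4,0,0,0,0,0,8],[0,0,0,0,0,0,8.5]]}}

```text
time: 36.48
position: [0.5182, -0.297, 0.1633]
tool_rot: [-0.023, 0.705, 0.02, 0.709]
ft_force: [0.9, -0.9, -0.1]
grip_width: 0.0815
```

```bash
python3 - <<'E'
from h import *
to(.591,-.159,.15,54)
steps([(.591,-.159,.15,54,8.5,9)])
E
```

```text
pos [ 0.5182 -0.297   0.1633] yaw 3.5 vel 0.046 grip 0.0815 f [ 0.9 -0.9 -0.1]
need cm [ 1.31 13.34  8.1 ] rot [-0.882  0.003  0.008]
-> step mm 17.4 deg 5.6
[0.15, 1.48, 0.9, -0.098, 0.0, 0.001, 8.5]
[0.15, 1.39, 1.04, -0.098, 0.0, 0.001, 8.5]
[0.15, 1.28, 1.17, -0.098, 0.0, 0.001, 8.5]
[0.15, 1.16, 1.29, -0.098, 0.0, 0.001, 8.5]
[0.15, 1.03, 1.4, -0.098, 0.0, 0.001, 8.5]
[0.15, 0.88, 1.49, -0.098, 0.0, 0.001, 8.5]
[0.15, 0.73, 1.57, -0.098, 0.0, 0.001, 8.5]
[0.15, 0.58, 1.64, -0.098, 0.0, 0.001, 8.5]
[0.15, 0.41, 1.68, -0.098, 0.0, 0.001, 8.5]
```

Request:
{"method": "arm_command", "body": {"plan": [[0.15,1.5,0.9,-0.098,0,0,8.5],[0.15,1.4,1.0,-0.098,0,0,8.5],[0.15,1.3,1.2,-0.098,0,0,8.5],[0.15,1.1,1.3,-0.098,0,0,8.5],[0.15,1,1.4,-0.098,0,0,8.5],[0.15,0.9,1.5,-0.098,0,0,8.5],[0.15,0.7,1.5,-0.098,0,0,8.5],[0.15,0.4,1.2,-0.098,0,0,8.5],[0.1,0.1,0.7,-0.06,0,0,8.5],[0,0,0,0,0,0,8.5]]}}

```text
time: 37.72
position: [0.579, -0.1655, 0.1456]
tool_rot: [-0.316, 0.633, 0.319, 0.63]
ft_force: [-0.4, -0.3, -0.3]
grip_width: 0.0847
```

```bash
python3 - <<'E'
from h import *
to(.591,-.159,.15,54)
E
```

```text
pos [ 0.579  -0.1655  0.1456] yaw 53.4 vel 0.008 grip 0.0847 f [-0.4 -0.3 -0.3]
need cm [-0.44 -0.57  1.24] rot [-0.011 -0.002 -0.005]
```

Request:
{"method": "arm_command", "body": {"plan": [[0,-0.5,1.1,-0.01,0,0,8.5],[0,0,0,0,0,0,8.5]]}}

```text
time: 37.98
position: [0.5898, -0.1597, 0.1452]
tool_rot: [-0.319, 0.632, 0.322, 0.629]
ft_force: [0.0, 1.1, 0.8]
grip_width: 0.0853
```

```bash
python3 - <<'E'
from h import *
to(.591,-.159,.016,54)
p,Q,o=pose(); im,d=optics.camera("wrist"); cv2.imwrite("pics/w5.png",im)
np.save("w5.npy",np.r_[p,Q.as_quat()])
E
```

```text
pos [ 0.5898 -0.1597  0.1452] yaw 53.8 vel 0.02 grip 0.0853 f [0.  1.1 0.8]
need cm [12.92 -0.13  0.15] rot [-0.003 -0.002 -0.005]
```

View pics/w5.png

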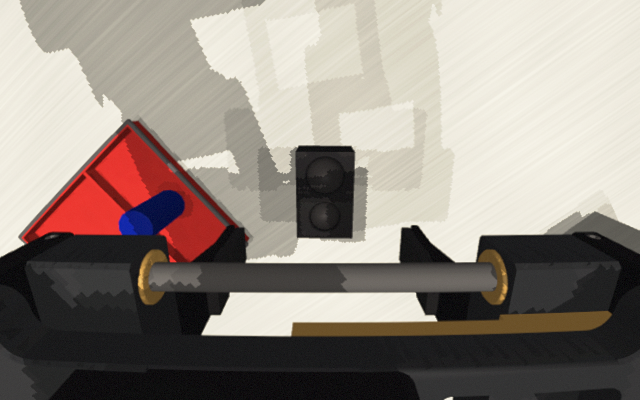

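The mould is aligned with the jaws, its top face running from about (296,152) to (354,238). Blue stands upright in the red tray with its foot around (170,202).

```bash
python3 - <<'E'
from h import *
a=np.load("w5.npy"); o=dict(position=a[:3],tool_rot=a[3:])
P=onplane("wrist",[(297,152),(354,152),(352,238),(297,238)],.04,o); print(P.round(4),P.mean(0))
print([np.linalg.norm(P[k]-P[k-1]).round(4) for k in range(4)])
to(*P.mean(0)[:2],.016,54)
E
```

```text
[[ 0.5495 -0.157   0.04  ]
 [ 0.5774 -0.1186  0.04  ]
 [ 0.6402 -0.1641  0.04  ]
 [ 0.6111 -0.204   0.04  ]] [ 0.59455572 -0.1609103   0.04      ]
[np.float64(0.0775), np.float64(0.0475), np.float64(0.0775), np.float64(0.0494)]
pos [ 0.5892 -0.1598  0.1451] yaw 53.8 vel 0.012 grip 0.0848 f [-0.7  0.2 -0.6]
need cm [12.91 -0.58  0.26] rot [-0.003 -0.003 -0.006]
```

Request:
{"method": "arm_command", "body": {"plan": [[0,-0.4,0.15,0,0,0,8.5],[0,0,0,0,0,0,8.5],[1.5,0,0,0,0,0,8.5],[2.5,0,0,0,0,0,8.5],[2.5,0,0,0,0,0,8.5],[2.5,0,0,0,0,0,8.5],[1.7,0,0,0,0,0,8.5],[0.8,0,0,0,0,0,8.5],[0.3,0,0,0,0,0,8.5],[0,0,0,0,0,0,8.5]]}}

```text
time: 39.28
position: [0.5917, -0.1618, 0.0203]
tool_rot: [-0.318, 0.633, 0.321, 0.629]
ft_force: [0.9, 0.5, 0.4]
grip_width: 0.0852
```

```bash
python3 - <<'E'
from h import *
to(.5935,-.160,.016,54)
E
```

```text
pos [ 0.5917 -0.1618  0.0203] yaw 53.7 vel 0.006 grip 0.0852 f [0.9 0.5 0.4]
need cm [ 0.42 -0.05  0.25] rot [-0.005 -0.003 -0.007]
```

Request:
{"method": "arm_command", "body": {"plan": [[0.5,0,0.2,0,0,-0.006,8.5],[0,0,0,0,0,0,8.5],[0,0,0,0,0,0,4],[0,0,0,0,0,0,4],[0,0,0,0,0,0,4],[0,0,0,0,0,0,4],[0,0,0,0,0,0,4],[0,0,0,0,0,0,4],[0,0,0,0,0,0,4]], "grip_force": 30}}

```text
time: 40.4
position: [0.5944, -0.1607, 0.0172]
tool_rot: [-0.321, 0.631, 0.318, 0.631]
ft_force: [-0.1, 0.1, 0.2]
grip_width: 0.0503
```

```bash
python3 - <<'E'
from h import *
to(.5935,-.160,.016,54)
p,Q,_=pose()
steps([(*p[:2],.13,54,4,3),(*tray("red",0,-.034),.13,3.3,4,10)])
E
```

```text
pos [ 0.5944 -0.1607  0.0172] yaw 53.7 vel 0.002 grip 0.0503 f [-0.1  0.1  0.2]
need cm [0.12 0.12 0.  ] rot [-0.005 -0.002  0.004]
-> step mm 37.6 deg 0.1
-> step mm 23.5 deg 5.1
[-3.76, -0.01, -0.01, -0.002, -0.001, 0.001, 4]
[-3.76, -0.01, -0.01, -0.002, -0.001, 0.001, 4]
[-3.76, -0.0, -0.0, -0.002, -0.001, 0.001, 4]
[0.0, -0.72, -2.23, 0.088, 0.0, 0.0, 4]
[0.0, -0.91, -2.16, 0.088, 0.0, 0.0, 4]
[0.0, -1.1, -2.07, 0.088, 0.0, 0.0, 4]
[0.0, -1.28, -1.97, 0.088, 0.0, 0.0, 4]
[0.0, -1.45, -1.85, 0.088, 0.0, 0.0, 4]
[0.0, -1.61, -1.71, 0.088, 0.0, 0.0, 4]
[0.0, -1.75, -1.56, 0.088, 0.0, 0.0, 4]
[0.0, -1.88, -1.4, 0.088, 0.0, 0.0, 4]
[0.0, -2.0, -1.23, 0.088, 0.0, 0.0, 4]
[0.0, -2.1, -1.05, 0.088, 0.0, 0.0, 4]
```

Request:
{"method": "arm_command", "body": {"plan": [[-1.5,0,0,0,0,0,4],[-3,0,0,0,0,0,4],[-3.5,0,0,0,0,0,4],[-3,0,0,0.05,0,0,4],[0,-0.7,-2.2,0.088,0,0,4],[0,-0.9,-2.2,0.088,0,0,4],[0,-1.1,-2.1,0.088,0,0,4],[0,-1.3,-2,0.088,0,0,4],[0,-1.4,-1.9,0.088,0,0,4],[0,-1.6,-1.7,0.088,0,0,4],[0,-1.8,-1.6,0.088,0,0,4],[0,-1.9,-1.4,0.088,0,0,4]]}}

```text
time: 41.9
position: [0.518, -0.3357, 0.1368]
tool_rot: [-0.058, 0.706, 0.057, 0.704]
ft_force: [-0.3, 0.0, -2.8]
grip_width: 0.0492
```

Request:
{"method": "arm_command", "body": {"plan": [[0,-1.5,-0.7,0.06,0,0,4],[0,0,0,0,0,0,4]]}}

```text
time: 42.15
position: [0.5122, -0.3533, 0.1377]
tool_rot: [-0.035, 0.707, 0.034, 0.705]
ft_force: [-1.1, 0.2, -2.4]
grip_width: 0.0498
```

```bash
python3 - <<'E'
from h import *
to(*tray("red",0,-.034),.0202,3.3)
E
```

```text
pos [ 0.5122 -0.3533  0.1377] yaw 5.6 vel 0.021 grip 0.0498 f [-1.1  0.2 -2.4]
need cm [11.75 -3.1   0.65] rot [ 0.041 -0.003  0.001]
```

Request:
{"method": "arm_command", "body": {"plan": [[0,-1.5,0.3,0.02,0,0,4],[0,-0.9,0.2,0.01,0,0,4],[0,0,0,0,0,0,4],[1.5,0,0,0,0,0,4],[2.5,0,0,0,0,0,4],[2.5,0,0,0,0,0,4],[1.5,0,0,0,0,0,4],[0.5,0,0,0,0,0,4],[0,0,0,0,0,0,4]]}}

```text
time: 43.28
position: [0.5198, -0.3735, 0.0472]
tool_rot: [-0.024, 0.709, 0.027, 0.705]
ft_force: [-0.5, 0.0, -2.9]
grip_width: 0.0498
```

```bash
python3 - <<'E'
from h import *
to(*tray("red",0,-.034),.0202,3.3)
E
```

```text
pos [ 0.5198 -0.3735  0.0472] yaw 4.1 vel 0.004 grip 0.0498 f [-0.5  0.  -2.9]
need cm [ 2.7  -1.04  0.1 ] rot [ 0.015 -0.005 -0.003]
```

Request:
{"method": "arm_command", "body": {"plan": [[0,-0.9,0.1,0.01,-0.005,-0.003,4],[0,0,0,0,0,0,4],[1,0,0,0,0,0,4],[1,0,0,0,0,0,4],[0.4,0,0,0,0,0,4],[0,0,0,0,0,0,4]]}}

```text
time: 44.02
position: [0.5227, -0.3844, 0.0237]
tool_rot: [-0.023, 0.706, 0.021, 0.708]
ft_force: [-0.1, -0.3, -3.3]
grip_width: 0.0501
```

```bash
python3 - <<'E'
from h import *
to(*tray("red",0,-.034),.0202,3.3)
E
```

```text
pos [ 0.5227 -0.3844  0.0237] yaw 3.5 vel 0.003 grip 0.0501 f [-0.1 -0.3 -3.3]
need cm [ 0.35  0.08 -0.13] rot [0.004 0.003 0.003]
```

Request:
{"method": "arm_command", "body": {"plan": [[0.2,0,0,0,0,0,4],[0.1,0,0,0,0,0,4],[0,0,0,0,0,0,4]]}}

```text
time: 44.4
position: [0.5229, -0.3844, 0.0207]
tool_rot: [-0.023, 0.706, 0.021, 0.708]
ft_force: [-0.3, 0.0, -3.0]
grip_width: 0.0494
```

Request:
{"method": "arm_command", "body": {"plan": [[0.05,0,0,0,0,0,4],[0,0,0,0,0,0,6],[0,0,0,0,0,0,7],[0,0,0,0,0,0,7.5],[-1.5,0,0,0,0,0,7.5],[-3,0,0,0,0,0,7.5],[-4,0,0,0,0,0,7.5],[-5,0,0,0,0,0,7.5],[-4,3,0,0,0,0,7.5],[0,5,0,0,0,0,7.5],[0,5,0,0,0,0,7.5],[0,5,0,0,0,0,7.5]]}}

```text
time: 45.9
position: [0.5147, -0.2065, 0.2104]
tool_rot: [-0.025, 0.7, 0.013, 0.713]
ft_force: [0.8, -0.1, 0.6]
grip_width: 0.0749
```

Request:
{"method": "arm_command", "body": {"plan": [[0,5,-2,0,0,0,7.5],[0,5,-2,0,0,0,7.5],[0,3,-2,0,0,0,7.5],[0,0,0,0,0,0,7.5]]}}

```text
time: 46.4
position: [0.4448, -0.0728, 0.2112]
tool_rot: [-0.028, 0.698, 0.014, 0.715]
ft_force: [0.7, 0.1, 0.4]
grip_width: 0.0748
```

```bash
python3 - <<'E'
from h import *
p,d=optics.camera("top"); cv2.imwrite("pics/top1.png",cv2.resize(p[140:270,100:510],None,fx=1.95,fy=1.95,interpolation=cv2.INTER_CUBIC))
w,_=optics.camera("wrist"); cv2.imwrite("pics/w6.png",w); s,_=optics.camera("scene"); cv2.imwrite("pics/s6.png",s)
E
```

```text
(no output)
```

View pics/top1.png

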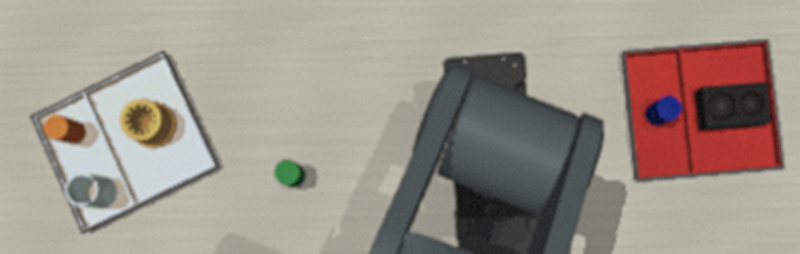

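View pics/s6.png

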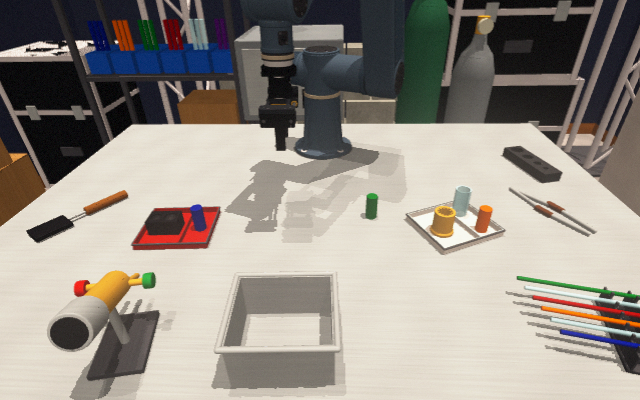

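```bash
python3 - <<'E'
from h import *
for n,t,u,z in(("mould","red",(734,105),.043),("blue","red",(671,107),.068),("brass","white",(141,120),.063),("tube","white",(80,190),.078),("amber","white",(57,130),.068),("green","white",(287,173),.065)):
    P=onplane("top",(np.array(u)+.5)/1.95-.5+[100,140],z)[0,:2]
    o=tray(t,0,0); ex=tray(t,1,0)-o; ey=tray(t,0,1)-o; print(n,P.round(4),"in tray",((P-o)@ex).round(4),((P-o)@ey).round(4))
E
```

```text
mould [ 0.5214 -0.3806] in tray 0.0002 -0.031
blue [ 0.5172 -0.2982] in tray 0.0008 0.0516
brass [0.5139 0.3204] in tray 0.0038 -0.0386
tube [0.4324 0.3863] in tray -0.0418 0.0558
amber [0.5034 0.4185] in tray 0.0362 0.0546
green [0.4489 0.1488] in tray -0.1284 -0.166
```

All pieces are well inside their limits, and green moved less than 2 mm by measurement. Handing in.

```bash
python3 -c "
from rig import workorder; print(workorder.hand_in())"
```

```text
the job is handed in; nothing more can be done
None
```

Both trays are made up and the job was handed in at about 47 s of the 128 s allowed. No verdict was reported.

- **Red tray:** the graphite marble mould is in the wide bay and the blue bar in the narrow bay.
- **White tray:** the brass optic mould is in the wide bay, with the clear tube and the amber bar in the narrow bay.

All five pieces were lowered to within about 1 mm of the tray floor by arm position before release.

The last top and scene pictures show every piece upright and released, and the arm clear of everything. Positions measured from the top picture, against the limits:

| Piece | Tray | x (mm) | y (mm) | x limit (mm) | y limit (mm) |
|---|---|---|---|---|---|
| Marble mould | red | 0 | -31 | ±58 | -70 to 3 |
| Blue bar | red | 1 | 52 | ±63 | 30 to 80 |
| Brass mould | white | 4 | -39 | ±58 | -70 to 3 |
| Tube | white | -42 | 56 | ±63 | 30 to 80 |
| Amber bar | white | 36 | 55 | ±63 | 30 to 80 |

The green bar was not touched; its measured position changed by less than 2 mm, which is within reading error. No check failed or disagreed. I did not measure final heights and tilts in numbers, only judged them from the set-down heights and the pictures.

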